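# Start a running-in session on the roller test stand

### The arm

A 6-joint arm with a two-finger parallel gripper is mounted at the origin on the work surface. World frame = base frame: x ahead of the robot, y to its left, z up, the work surface at z = 0. Lengths are in mm, angles in rad, forces in N, time in s.
With the tool pointing down it reaches from about 400 to 925 mm from the base axis. Payload 12.5 kg.
Tool frame: the origin (TCP) lies at the centre of the arm's flange, where the gripper is bolted on; the fingertips stand 190 mm ahead of it and the grasp point (between the pads) lies 171 mm ahead of it; z points along the fingers, y is the line along which they close (so a half turn about z gives the same grasp; the last joint's range is limited). The gripper opens to 95 mm and grips with 3 to 60 N. Pads are 20 mm wide; open, the fingers measure 119 mm over their backs; the gripper's body (75 mm by 180 mm) begins 59 mm behind the grasp point.
Start: joints at [1.133, 0.491, 1.559, -0, 1.092, -0.106], TCP at [203.567, 590.919, 404.761] pointing down, gripper open.
Joint ranges: [-3.1, 3.1], [-0.84, 2.19], [0.05, 2.79], [-1.13, 4.28], [0.06, 2.93], [-2.69, 2.69]. Speed limits (rad/s): [2.22, 2.22, 2.79, 3.14, 3.14, 3.14].

### API

Orientations are given as [roll, pitch, yaw] about the fixed x, y, z axes, in that order (R = Rz(yaw) Ry(pitch) Rx(roll)).
In Python, from cell import env, read_camera, search_frame, cut_out gives the robot as it stands. The module is installed in compiled form; this text tells all that it offers.
- The arm moves only by the tool move_arm, never from a script. Its argument "commands" is a list of rows, each a list of 3 entries, a list of its own where there are three numbers: the shift along the world's x, y, z normalised to -1 to 1, where 1 is 0.03 m, then the turn about the world's z normalised to -1 to 1, where 1 is 0.08 rad, then the opening, from -1 (shut) to 1 (fully open), so that 0 is half open. A call has 1 to 20 rows; each row shifts and turns the commanded pose from where the row before left it; what a row does not reach is not made up. A row lasts 1/12 s, in which the tool goes at most 41.7 mm and 7.16 degrees, less where a joint would pass 70% of its speed; a pose out of reach is approached as far as the arm can. A call with a number of a shift or a turn outside -1 to 1 is refused whole. A call with a gripper value outside its range is refused whole. The fingers move at their own pace and stop on an object; the grip force is fixed at half the most. Time passes only in rows, so rows that do not move let the fingers close. It gives the time, the measured TCP pose, the force, the opening and the grip force at its end, in the units of the state.
- env.state(): the state, without advancing time (a new reading comes with each control period).
- read_camera(name): name is "scene" or "top" or "wrist"; returns a dict with "image" (384x512x3 uint8, red, green, blue), "fx", "fy", "cx", "cy" (pixels), "rvec" (rotation vector, rad) and "tvec" (3), from world to camera coordinates, as OpenCV has them. Camera axes: x right, y down, z forward; pixel columns grow to the right and rows downward; lengths in mm; the calibration is good to about 2 mm. A picture is of the moment at which its call begins. There is no depth.
- env.job_done(): hands the job in; it is judged then, once.
Trained networks look in a picture, given as the dict that the camera call returned (one of the last four; its "shot" number tells which), for a name from the list of things; names that differ only in an ending like _2 or _b are one class to them, and where a whole thing is asked for, a point or a joint stands for the part that bears it (a point fixed in the world has none). Each returns a list of dicts, best first, with "confidence" (0 to 1); they miss things now and then, are a little off and sometimes report something else, mostly with a low value. They report only what shows in the picture. A call takes as long as a camera call.
- search_frame(thing, picture): "at" ([column, row] in pixels, amid what is visible of it).
- cut_out(thing, picture): "region" (384x512 bool, what is visible of it) and "at" ([column, row] in pixels, amid what is visible of it).
The state is a dict: "t": time; "joints": joint angles; "qvel": joint speeds; "tau": joint torques, N m; "eef_pos": TCP position; "tcp_rot": TCP orientation; "ft_force": force on the tool from outside, world axes, zero at the start; "moment": the same for the moment, N m; "opening": opening from 0.0 (shut) to 1.0 (fully open); "grip_force": force on a finger pad.
Only numpy, scipy, OpenCV 4.12 (cv2) and the standard library are available. Lean on these libraries where they do the work, as an engineer would, in place of code of your own. Each camera call takes 0.05 s, during which the arm holds its last target. There are 200 camera calls.

### The job

Run in the diesel locomotive: first turn the throttle knob, which was left open, fully back to 0; then pick up the locomotive and set it gently on the roller test stand (either way round) with all four wheels down between their rollers, and let go of it. Then open the throttle to 30, the third mark after 0, leaving the locomotive in place on the rollers and the other things on the desk where they are.

Things in the scene. Friction and masses are not known exactly. Their poses are not given: they have to be found in the camera images.
- throttle (a joint): Angle (rad) of the speed knob on the controller: 0 at its stop (pointer at the mark for 0), growing as it turns clockwise seen from above, to 4.189 at the other stop (100). The scale is even, 0.419 rad per 10, so 30 is 1.257. It has no spring or click and stays where it is left; turning it takes about 0.05 N m.
- controller: Grey box, the model railway's speed controller, heavy and fixed: 130 (x) x 170 (y) x 62 mm high. Origin: centre of its underside; z up, x to its rear (terminals). In the middle of its flat top a round pale dial, 102 mm across, has 11 black marks for 0, 10, ... 100; those for 0, 50 and 100 are longer. 0 lies 120 degrees anticlockwise (from above) of its +x, 50 on +x.
- throttle_grip (a point): On the knob's vertical axis, 86 mm above the desk, at mid-height of its grip bar. Black knob: flat skirt 64 mm across, top 72 mm above the desk, and on it an upright grip bar 60 mm long, 16 mm thick, up to 100 mm above the desk; pinch it across the 16 mm. One end is a pointed wedge with a white line on top: the pointer. Site x axis: along the bar to the pointer; z up.
- pointer_tip (a point): Tip of the pointer, on top of the pointed end of the bar, 31 mm from the knob's axis and 100 mm above the desk; it turns with the knob.
- mark_0 (a point): Middle of the mark for 0 on the controller's dial, 40 mm from the knob's axis, 63 mm above the desk; a black dot stands just outside the scale beside it.
- mark_30 (a point): Middle of the mark for 30 on the dial, 40 mm from the knob's axis, 72 degrees clockwise of the mark for 0.
- loco: Model diesel locomotive, dark green on a black frame, 0.45 to 0.9 kg, 184 mm long, 76 wide. Origin: midway between its four wheels at the level of their lowest points; x along it to the hood end, z up. Footplate top 42 mm high. Hood: x -25 to +70 mm, 50 wide, top 80 high (exhaust at its front to 90). Cab: x -81 to -21 mm, 76 wide, top 113 high. Centre of mass: x about +14 mm.
- loco_hood (a point): Grip point of the locomotive: middle of the hood, at x = +25 mm, 66 mm above its origin (24 mm above the footplate); axes as the locomotive's. The hood is 50 mm wide here along y: grip across it from above.
- loco_wheels (a point): Midway between the axles, 18.5 mm above the locomotive's origin. Axles at x = +/-35 mm; treads 31 mm across, y 20 to 29 mm on both sides; flanges 37 mm across, y 17 to 20 mm. The gears lock the wheels: they do not turn.
- stand: Roller test stand, fixed: black base 230 (x) x 94 (y) x 8 mm, two aluminium side cheeks 136 mm long, 30 high, 86 apart over their outsides. Between them four axles across it at x = -46, -24, +24, +46 mm, 22 mm high, each with two free-turning steel rollers 12 mm thick (y 22.5 to 32 mm on both sides). Origin: centre of the underside; x along it, z up. Either end may take the cab.
- stand_seat (a point): Where the locomotive's origin comes to be when it stands properly: centre of the stand, 22 mm above the desk, axes as stand. Each wheel then rests in the dip between two rollers (at x = +/-35 mm), tread on the rollers, flange inside them with 2.5 mm play each way across; along the stand the dips centre it.
- wagon: Bystander: small steel tipper wagon, 125 x 60 mm, 95 mm high, standing behind the work area. Not to be disturbed.
- mouse: Bystander: black computer mouse, 104 x 60 x 34 mm, lying flat on the robot's side of the task's things.
- screwdriver: Bystander: screwdriver, 180 mm long, lying flat between the task's things.
- oiler: Bystander: small white oil bottle, 30 mm across, 85 mm high, standing upright between the task's things.
- mug: Bystander: white mug, 80 mm across, 95 mm high, at the back.
- pen: Bystander: black pen, 130 mm long, lying flat on the robot's side of the task's things.

How it is judged:
By the outcome, as a careful person would: the job done as asked, in the order asked, and still so for the second after the job is handed in, with the robot touching nothing.
It also fails if it takes over 67 s, if anything falls off the work surface, if the arm or the gripper's body presses on something with over 40 N, if the wrist force passes 120 N, or if a joint passes its speed limit or range.

## Working session

There is one attempt and no reset: what is moved stays moved. The work goes in short steps, Python scripts to look and compute and a tool call to move; the robot and the scene stay as the last step left them, time stands still between calls to the robot, and variables do not carry over. Pictures are saved under pics/ and viewed, at most 10 in all, crops included, and the job is handed in when it is done.

Besides the shell and the picture viewer there is one more tool, called after "Request:" in YAML: its name, and indented under it one key for each argument. move_arm: Moves the arm, as the interface text tells. Its arguments: {"type":"object","properties":{"commands":{"type":"array","items":{"type":"array"}}},"required":["commands"]}

```bash
mkdir -p pics
cat > h.py <<'E'
import numpy as np, cv2
from cell import env, read_camera, search_frame, cut_out
def ray(p,uv):
    R=cv2.Rodrigues(np.array(p["rvec"],float))[0]; t=np.array(p["tvec"],float).ravel()
    d=R.T@np.array([(uv[0]-p["cx"])/p["fx"],(uv[1]-p["cy"])/p["fy"],1]); return -R.T@t,d
def at_z(p,uv,z):
    c,d=ray(p,uv); return c+d*(z-c[2])/d[2]
def proj(p,X):
    K=np.array([[p["fx"],0,p["cx"]],[0,p["fy"],p["cy"]],[0,0,1.]])
    return cv2.projectPoints(np.array(X,float).reshape(-1,3),np.array(p["rvec"],float),np.array(p["tvec"],float),K,None)[0].reshape(-1,2)
def save(p,n,s=1.5):
    cv2.imwrite(f"pics/{n}.png",cv2.resize(p["image"][:,:,::-1],None,fx=s,fy=s,interpolation=cv2.INTER_CUBIC))
E
python3 - <<'E'
from h import *
for n in ["scene","top"]:
    p=read_camera(n); save(p,n+"0")
    print(n,ray(p,(256,192)))
    for th in ["throttle_grip","pointer_tip","mark_0","mark_30","controller","loco","loco_hood","stand","stand_seat","oiler","mug","wagon"]:
        r=search_frame(th,p)
        print(th,[(np.round(a["at"],1),round(a["confidence"],2)) for a in r[:2]], np.round(at_z(p,r[0]["at"],{"throttle_grip":86,"pointer_tip":100,"mark_0":63,"mark_30":63,"controller":62,"loco_hood":66,"stand_seat":22}.get(th,20)))if r else"")
print(env.state())
E
```

```text
scene (array([1233.89888824,  -33.37562463,  798.58346686]), array([-0.67418794,  0.04699501, -0.73710635]))
throttle_grip [(array([120.8, 189.4]), 0.56)] [ 545. -327.   86.]
pointer_tip [(array([367.4, 162.1]), 0.6), (array([194.2, 154.9]), 0.42)] [513. 313. 100.]
mark_0 [(array([122.3, 201.3]), 0.81)] [ 565. -326.   63.]
mark_30 [(array([122.3, 201.3]), 0.81)] [ 565. -326.   63.]
controller [(array([124.2, 201.3]), 0.65)] [ 564. -322.   62.]
loco [(array([367.7, 163.6]), 0.93), (array([249.9, 185.8]), 0.28)] [436. 351.  20.]
loco_hood [(array([366.5, 159.7]), 0.9), (array([251.5, 183. ]), 0.75)] [468. 330.  66.]
stand [(array([246., 183.]), 0.92), (array([195.3, 154.2]), 0.26)] [485.  -9.  20.]
stand_seat [(array([251. , 182.7]), 0.87)] [487.   5.  22.]
oiler [(array([193.8, 174.8]), 0.55)] [ 441. -156.   20.]
mug [(array([152.1, 267.1]), 0.67), (array([121.6, 202.5]), 0.25)] [ 738. -243.   20.]
wagon [(array([329.9, 265.9]), 0.8), (array([151.2, 267.5]), 0.34)] [769. 170.  20.]
top (array([ 420.3821316 ,    2.79266059, 1036.29862004]), array([ 0.14791594,  0.03882726, -0.98826975]
[... 857 characters left out ...]
.4, 100.9]), 0.84)] [805. 156.  20.]
{'t': 1.3, 'joints': array([ 1.13337143e+00,  4.90905181e-01,  1.55890788e+00,  9.05941503e-06,
        1.09165114e+00, -1.05582863e-01]), 'qvel': array([ 0.00134904,  0.0012619 , -0.00215388,  0.00155004, -0.00024155,
        0.00106136]), 'tau': array([ 3.70313328e-04, -6.12499309e+01, -2.58417910e+01,  6.93198969e-02,
        4.46777372e-02, -8.66512460e-05]), 'eef_pos': array([203.58457143, 590.91587992, 404.75500484]), 'tcp_rot': array([3.14146407e+00, 5.54261817e-06, 2.80974645e+00]), 'ft_force': array([ 0.18614008, -0.11444375, -0.68140465]), 'moment': array([ 0.01881051, -0.03742318,  0.0392528 ]), 'grip_force': 0.0, 'opening': 0.9998233871605782}
```

View pics/top0.png

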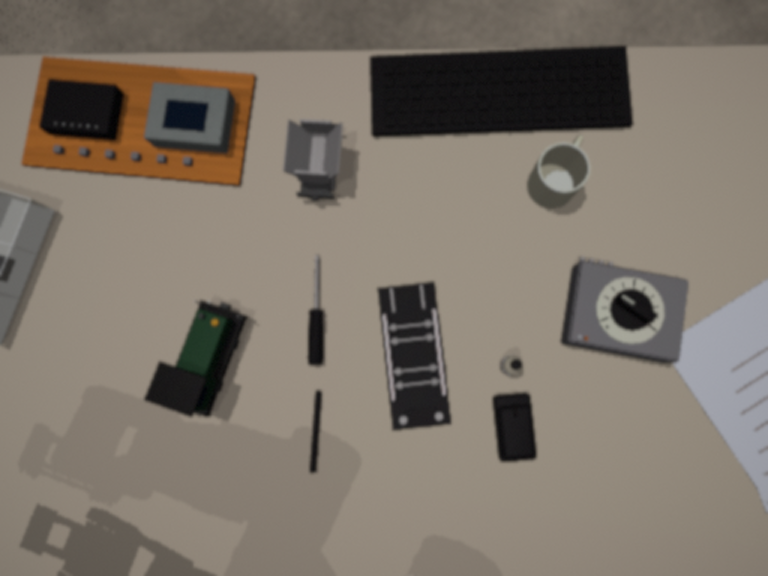

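View pics/scene0.png

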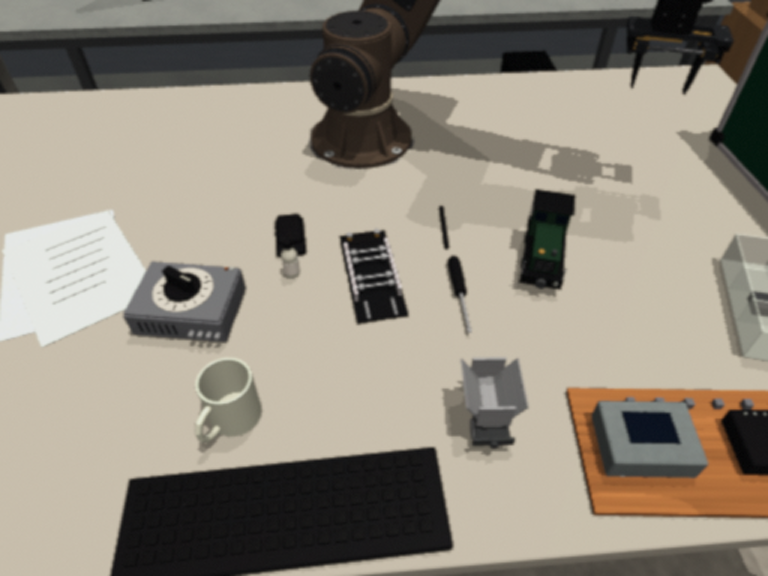

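The top view shows the loco at about (195,355)/1.5 with its hood up and to the right, the stand at (414,356)/1.5, and the controller at (632,310)/1.5 with its pointer toward the upper left. I'll move towards the loco and look from closer on the way to the knob.

Request:
move_arm:
  commands:
    - [[0.7, -0.7, 0], 0, 1]
    - [[0.7, -0.7, 0], 0, 1]
    - [[0.7, -0.7, 0], 0, 1]
    - [[0.7, -0.7, 0], 0, 1]
    - [[0.7, -0.7, 0], 0, 1]
    - [[0.7, -0.7, 0], 0, 1]
    - [[0.7, -0.7, 0], 0, 1]
    - [[0.7, -0.7, 0], 0, 1]
    - [[0, 0, 0], 0, 1]
    - [[0, 0, 0], 0, 1]

```text
t: 2.13
eef_pos: [372.5, 422.1, 404.8]
tcp_rot: [3.141, -0.0, 2.807]
ft_force: [-0.4, 1.2, -0.9]
opening: 1.006
grip_force: 0.0
```

Run:
```python
from h import *
s=env.state();print(s["t"],s["joints"],s["eef_pos"],s["tcp_rot"])
p=read_camera("wrist"); save(p,"w1"); print(ray(p,(256,192)),p["fx"])
for th in ["loco","loco_hood","loco_wheels"]:
    r=search_frame(th,p); print(th,[(a["at"],a["confidence"]) for a in r[:2]])
```

```text
2.1333 [ 7.30359787e-01  4.02705656e-01  1.71326144e+00  1.28109798e-04
  1.02545834e+00 -5.06168520e-01] [372.49021663 422.06563536 404.81032439] [ 3.14139330e+00 -1.47336319e-05  2.80725819e+00]
(array([303.15732928, 446.96462719, 385.06873109]), array([ 0.27116965, -0.08231657, -0.95930564])) 320.3397291787957
loco [([199.4, 237.9], 0.69)]
loco_hood [([201.8, 240.7], 0.58)]
loco_wheels [([199.5, 240.1], 0.74)]
```

View pics/w1.png

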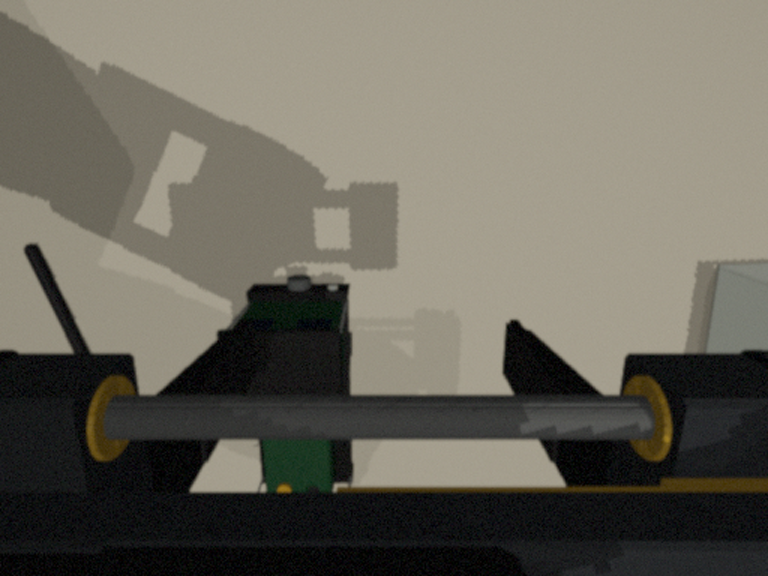

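The wrist view is blocked below the gripper, but it sees things about 130 mm along tool +x. The loco shows at (300,400) with its cab nearest. I'll shift so that the loco, then the stand, fall in clear view.

Request:
move_arm:
  commands:
    - [[0.85, -0.6, 0], 0, 1]
    - [[0.85, -0.6, 0], 0, 1]
    - [[0.85, -0.6, 0], 0, 1]
    - [[0.85, -0.6, 0], 0, 1]
    - [[0.85, -0.6, 0], 0, 1]
    - [[0.85, -0.6, 0], 0, 1]
    - [[0.85, -0.6, 0], 0, 1]
    - [[0.85, -0.6, 0], 0, 1]
    - [[0, 0, 0], 0, 1]
    - [[0, 0, 0], 0, 1]

```text
t: 3.17
eef_pos: [576.0, 278.9, 404.2]
tcp_rot: [-3.141, -0.001, 2.809]
ft_force: [-0.5, 0.2, 0.1]
opening: 0.998
grip_force: 0.0
```

Run:
```python
from h import *
p=read_camera("wrist"); save(p,"w2"); np.save("w2.npy",p,allow_pickle=True)
for th in ["loco","loco_hood"]:
    r=search_frame(th,p); print(th,[(a["at"],a["confidence"]) for a in r[:2]], at_z(p,r[0]["at"],66) if r else "")
```

```text
loco [([260.1, 62.7], 0.83)] [478.67818092 320.73766076  66.        ]
loco_hood [([260.0, 64.5], 0.55)] [480.14342382 320.14309061  66.        ]
```

Request:
move_arm:
  commands:
    - [[0, -0.9, 0], 0, 1]
    - [[0, -0.9, 0], 0, 1]
    - [[0, -0.9, 0], 0, 1]
    - [[0, -0.9, 0], 0, 1]
    - [[0, -0.9, 0], 0, 1]
    - [[0, -0.9, 0], 0, 1]
    - [[0, -0.9, 0], 0, 1]
    - [[0, -0.9, 0], 0, 1]
    - [[0, -0.9, 0], 0, 1]
    - [[0, -0.9, 0], 0, 1]
    - [[0, -0.9, 0], 0, 1]
    - [[0, -0.9, 0], 0, 1]
    - [[0, 0, 0], 0, 1]
    - [[0, 0, 0], 0, 1]

```text
t: 4.48
eef_pos: [575.2, -44.9, 405.0]
tcp_rot: [3.141, 0.0, 2.809]
ft_force: [-0.0, 0.7, 0.1]
opening: 0.998
grip_force: 0.0
```

Run:
```python
from h import *
p=read_camera("wrist"); save(p,"w3"); np.save("w3.npy",p,allow_pickle=True)
a=cv2.imread("pics/w2.png");b=cv2.imread("pics/w3.png")
cv2.imwrite("pics/w23.png",np.vstack([a[:300],b[:300]]))
for th in ["stand","stand_seat"]:
    r=search_frame(th,p); print(th,[(a["at"],a["confidence"]) for a in r[:2]], at_z(p,r[0]["at"],22) if r else "")
print(env.state()["eef_pos"])
```

```text
stand [([260.3, 71.6], 0.81)] [482.87419213  -3.18454204  22.        ]
stand_seat [([261.4, 71.3], 0.88)] [482.97092893  -1.97336058  22.        ]
[575.42433122 -43.59157463 404.92799038]
```

View pics/w23.png

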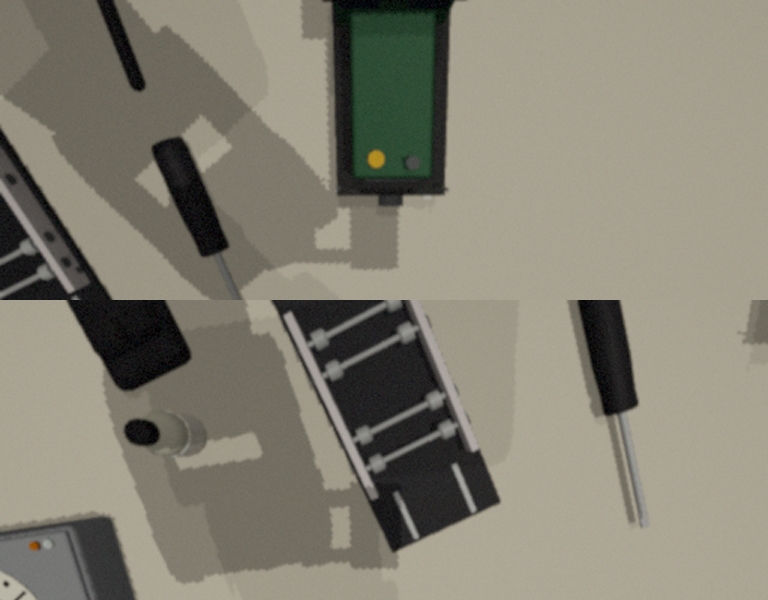

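The upper half shows the loco hood: front corners at (353,178) and (431,178), side edges running up to (351,12) and (436,12). The lower half shows the stand's eight rollers, left ones from (319,338) to (377,463) and right ones from (395,303) to (448,429). I'll work out the poses from these.

```bash
cat > m1.py <<'E'
from h import *
from scipy.optimize import least_squares
p=np.load("w2.npy",allow_pickle=True).item()
for uv in [(353,178),(431,178),(351,12),(436,12)]: print("hood z80",np.round(at_z(p,np.array(uv)/1.5,80),1))
for uv in [(338,193),(444,193),(335,10),(449,10)]: print("frame z42",np.round(at_z(p,np.array(uv)/1.5,42),1))
q=np.load("w3.npy",allow_pickle=True).item()
uv=np.array([(319,38),(333,70),(364,135),(377,163),(395,3),(406,33),(435,99),(448,129)])/1.5
M=np.array([(x,y) for y in(-27.25,27.25) for x in(-46,-24,24,46)],float)
def mod(v):
    c,s=np.cos(v[2]),np.sin(v[2]); return np.c_[v[0]+c*M[:,0]-s*M[:,1],v[1]+s*M[:,0]+c*M[:,1],np.full(8,23.)]
r=least_squares(lambda v:(proj(q,mod(v))-uv).ravel(),[465,-5,0.1])
print("stand",r.x,np.round(r.fun.reshape(-1,2),1).tolist())
E
python3 m1.py
```

```text
hood z80 [518.8 282.5  80. ]
hood z80 [534.6 328.3  80. ]
hood z80 [431. 313.  80.]
hood z80 [446.8 358.8  80. ]
frame z42 [526.6 266.3  42. ]
frame z42 [551.  336.9  42. ]
frame z42 [417.1 304.8  42. ]
frame z42 [441.  373.9  42. ]
stand [ 4.67661801e+02 -2.20687599e+00  1.08379806e-01] [[1.1, 0.4], [1.3, -0.2], [0.5, -0.3], [0.5, -0.1], [-1.6, -1.4], [0.0, 0.1], [-0.7, 0.9], [-1.2, 0.5]]
```

Request:
move_arm:
  commands:
    - [[-0.2, -0.65, 0], -1, 1]
    - [[-0.2, -0.65, 0], -1, 1]
    - [[-0.2, -0.65, 0], -1, 1]
    - [[-0.2, -0.65, 0], -1, 1]
    - [[-0.2, -0.65, 0], -1, 1]
    - [[-0.2, -0.65, 0], -1, 1]
    - [[-0.2, -0.65, 0], -1, 1]
    - [[-0.2, -0.65, 0], -1, 1]
    - [[-0.2, -0.65, 0], -1, 1]
    - [[-0.2, -0.65, 0], -1, 1]
    - [[-0.2, -0.65, 0], -1, 1]
    - [[-0.2, -0.65, 0], -1, 1]
    - [[-0.2, -0.65, 0], -1, 1]
    - [[-0.2, -0.65, 0], -1, 1]
    - [[-0.2, -0.65, 0], -1, 1]
    - [[-0.2, -0.65, 0], -1, 1]
    - [[-0.2, -0.65, 0], -1, 1]
    - [[-0.2, -0.65, 0], -1, 1]
    - [[-0.2, -0.65, 0], -1, 1]
    - [[0, -0.6, 0], -1, 1]

```text
t: 6.3
eef_pos: [461.7, -433.4, 404.9]
tcp_rot: [-3.141, -0.0, 1.207]
ft_force: [-0.7, 0.3, -0.5]
opening: 0.998
grip_force: 0.0
```

Request:
move_arm:
  commands:
    - [[0, 0, 0], -1, 1]
    - [[0, 0, 0], -1, 1]
    - [[0, 0, 0], 0, 1]
    - [[0, 0, 0], 0, 1]

```text
t: 6.63
eef_pos: [462.3, -432.6, 404.8]
tcp_rot: [-3.142, -0.0, 1.054]
ft_force: [-0.1, 0.3, 0.9]
opening: 1.0
grip_force: 0.0
```

Run:
```python
from h import *
p=read_camera("wrist"); save(p,"w4"); np.save("w4.npy",p,allow_pickle=True)
for th,z in [("throttle_grip",86),("pointer_tip",100),("mark_0",63),("mark_30",63),("controller",62)]:
    r=search_frame(th,p); print(th,[(a["at"],a["confidence"]) for a in r[:2]], at_z(p,r[0]["at"],z) if r else "")
print(env.state()["joints"],env.state()["eef_pos"])
```

```text
throttle_grip [([263.1, 43.7], 0.86)] [ 529.55672925 -333.05026716   86.        ]
pointer_tip [([266.8, 40.8], 0.88)] [ 531.86550405 -334.24708985  100.        ]
mark_0 [([265.7, 62.6], 0.7)] [ 525.969805   -346.00977776   63.        ]
mark_30 [([265.7, 62.6], 0.7)] [ 525.969805   -346.00977776   63.        ]
controller [([265.1, 62.0], 0.9)] [ 525.81665703 -345.19628421   62.        ]
[-8.57946443e-01  5.02617037e-01  1.53744845e+00  4.98536609e-05
  1.10131831e+00 -3.38260898e-01] [ 461.72088009 -433.32117624  404.85218753]
```

View pics/w4.png

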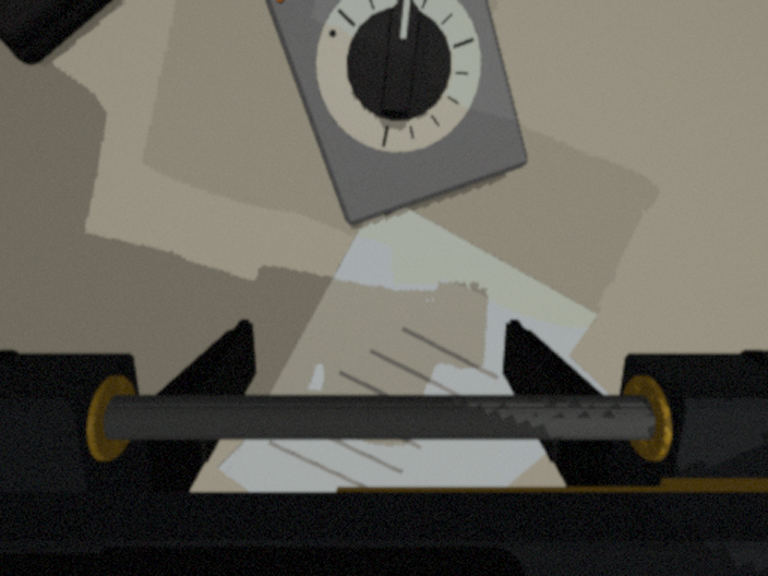

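The wrist picture shows the dial: 0 mark at (347,18) with its dot at (332,33), 50 mark at (463,43), 100 mark at (386,136), and the bar running from (398,111) up to (405,5) with the white pointer at the top.

```bash
cat > m2.py <<'E'
from h import *
from scipy.optimize import least_squares
p=np.load("w4.npy",allow_pickle=True).item()
d={0:(347,18),40:(447,19),50:(463,43),60:(461,73),70:(453,99),80:(434,121),90:(411,132),100:(386,136)}
k=np.array(list(d)); uv=np.array(list(d.values()))/1.5
def mod(v):
    a=v[2]+np.radians(120-2.4*k); return np.c_[v[0]+40*np.cos(a),v[1]+40*np.sin(a),np.full(len(k),63)]
r=least_squares(lambda v:(proj(p,mod(v))-uv).ravel(),[533,-326,-0.17])
print("ctrl",r.x,np.round(r.fun.reshape(-1,2),1).tolist())
a,b=[at_z(p,np.array(u)/1.5,100) for u in[(404,25),(398,111)]]
w,c=[at_z(p,np.array(u)/1.5,100) for u in[(406,2),(403,36)]]
print(a,b,np.arctan2(*(a-b)[1::-1]),w,c,np.arctan2(*(w-c)[1::-1]))
print("angle at 0",r.x[2]+np.radians(120), "at30",r.x[2]+np.radians(48))
E
python3 m2.py
```

```text
ctrl [ 5.33336289e+02 -3.31969718e+02 -1.88110556e-01] [[1.1, 1.1], [-0.1, -0.6], [-2.0, 0.6], [0.6, -0.1], [0.0, 0.7], [0.7, -0.1], [0.1, 0.2], [-0.5, -2.2]]
[ 542.33212712 -319.54026015  100.        ] [ 518.30065346 -356.2242      100.        ] 0.990847564110815 [ 548.59708118 -310.35946464  100.        ] [ 539.26444157 -323.99416311  100.        ] 0.9705645268871288
angle at 0 1.9062845468095402 at30 0.6496474853736232
```

Request:
move_arm:
  commands:
    - [[0.48, 0.68, 0], -0.8, 1]
    - [[0.48, 0.68, 0], 0, 1]
    - [[0.48, 0.68, 0], 0, 1]
    - [[0.48, 0.68, 0], 0, 0.4]
    - [[0.48, 0.68, 0], 0, 0.0]
    - [[0, 0, -0.9], 0, 0]
    - [[0, 0, -0.9], 0, 0]
    - [[0, 0, -0.9], 0, 0]
    - [[0, 0, -0.9], 0, 0]
    - [[0, 0, -0.5], 0, 0]
    - [[0, 0, -0.5], 0, 0]
    - [[0, 0, 0], 0, 0]
    - [[0, 0, 0], 0, 0]

```text
t: 8.02
eef_pos: [533.6, -331.6, 266.5]
tcp_rot: [-3.141, -0.0, 0.986]
ft_force: [-0.4, -1.3, 0.5]
opening: 0.504
grip_force: 0.0
```

Request:
move_arm:
  commands:
    - [[0, 0, 0], 0, -1]
    - [[0, 0, 0], 0, -1]
    - [[0, 0, 0], 0, -1]
    - [[0, 0, 0], 0, -1]
    - [[0, 0, 0], 0, -1]
    - [[0, 0, 0], 0, -1]

```text
t: 8.52
eef_pos: [533.5, -331.6, 267.2]
tcp_rot: [3.141, 0.0, 0.986]
ft_force: [-0.9, 0.4, 2.8]
opening: 0.167
grip_force: 29.9
```

Request:
move_arm:
  commands:
    - [[0, 0, 0], 1, -1]
    - [[0, 0, 0], 1, -1]
    - [[0, 0, 0], 1, -1]
    - [[0, 0, 0], 1, -1]
    - [[0, 0, 0], 1, -1]
    - [[0, 0, 0], 1, -1]
    - [[0, 0, 0], 1, -1]
    - [[0, 0, 0], 1, -1]
    - [[0, 0, 0], 1, -1]
    - [[0, 0, 0], 1, -1]
    - [[0, 0, 0], 1, -1]
    - [[0, 0, 0], 0.3, -1]
    - [[0, 0, 0], 0.3, -1]
    - [[0, 0, 0], 0, -1]

```text
t: 9.68
eef_pos: [533.0, -331.6, 267.2]
tcp_rot: [-3.14, -0.001, 1.915]
ft_force: [-7.1, -0.4, 7.0]
opening: 0.166
grip_force: 29.9
```

Run:
```python
from h import *
s=env.state();print(s["moment"],s["ft_force"],s["tcp_rot"],s["eef_pos"])
```

```text
[-0.06991797  1.17676489 -0.08297425] [-7.08014634 -0.44739931  7.01700799] [-3.14035576e+00 -9.26162750e-04  1.91525331e+00] [ 532.98302411 -331.62865709  267.18172844]
```

Request:
move_arm:
  commands:
    - [[0, 0, 0], 0.5, -1]
    - [[0, 0, 0], 0.3, -1]
    - [[0, 0, 0], 0, -1]
    - [[0, 0, 0], 0, -1]

```text
t: 10.02
eef_pos: [532.9, -331.6, 267.1]
tcp_rot: [-3.141, -0.002, 1.976]
ft_force: [-5.2, 1.3, 7.0]
opening: 0.172
grip_force: 31.1
```

Run:
```python
from h import *
s=env.state();print(s["moment"],s["ft_force"],s["tcp_rot"],s["eef_pos"])
```

```text
[ 0.05606008  1.22180791 -0.75977521] [-5.24995585  1.3441871   6.97852377] [-3.14073679e+00 -1.56330417e-03  1.97637275e+00] [ 532.93263218 -331.58962571  267.12947026]
```

The moment rose to 0.76 N m, so the knob is at its 0 stop. I'll release it, rise, and go to the loco with another look on the way.

Request:
move_arm:
  commands:
    - [[0, 0, 0], 0, 0]
    - [[0, 0, 0], 0, 0]
    - [[0, 0, 0], 0, 0]
    - [[0, 0, 0], 0, 0]
    - [[0, 0, 0.5], 0, 0]
    - [[0, 0, 0.9], 0, 0]
    - [[0, 0, 0.9], 0, 0]
    - [[0, 0, 0.9], 0, 0.5]
    - [[0, 0, 0.9], 0, 1]
    - [[0, 0, 0.5], 0, 1]

```text
t: 10.85
eef_pos: [533.7, -331.5, 407.9]
tcp_rot: [3.14, 0.003, 1.978]
ft_force: [0.5, 0.3, 0.5]
opening: 0.654
grip_force: 0.0
```

Run:
```python
from h import *
p=read_camera("top"); i=p["image"]
u=proj(p,[532,-326,63])[0].astype(int); c=i[u[1]-45:u[1]+45,u[0]-60:u[0]+60]
cv2.imwrite("pics/t1.png",cv2.resize(c[:,:,::-1],None,fx=5,fy=5,interpolation=cv2.INTER_CUBIC))
```

Request:
move_arm:
  commands:
    - [[0, 0.99, 0], 0.945, 1]
    - [[0, 0.99, 0], 0.945, 1]
    - [[0, 0.99, 0], 0.945, 1]
    - [[0, 0.99, 0], 0.945, 1]
    - [[0, 0.99, 0], 0.945, 1]
    - [[0, 0.99, 0], 0.945, 1]
    - [[0, 0.99, 0], 0.945, 1]
    - [[0, 0.99, 0], 0.945, 1]
    - [[0, 0.99, 0], 0.945, 1]
    - [[0, 0.99, 0], 0.945, 1]
    - [[0, 0.99, 0], 0.945, 1]
    - [[0, 0.99, 0], 0, 1]
    - [[0, 0.99, 0], 0, 1]
    - [[0, 0.99, 0], 0, 1]
    - [[0, 0.99, 0], 0, 1]
    - [[0, 0.99, 0], 0, 1]
    - [[0, 0.99, 0], 0, 1]
    - [[0, 0.99, 0], 0, 1]
    - [[0, 0.99, 0], 0, 1]
    - [[0, 0.99, 0], 0, 1]

```text
t: 12.57
eef_pos: [533.3, 264.0, 404.1]
tcp_rot: [-3.141, -0.0, 2.81]
ft_force: [0.0, -0.6, 0.1]
opening: 1.002
grip_force: 0.0
```

Request:
move_arm:
  commands:
    - [[0, 0.99, 0], 0, 1]
    - [[0, 0, 0], 0, 1]
    - [[0, 0, 0], 0, 1]

```text
t: 12.82
eef_pos: [533.2, 293.4, 403.8]
tcp_rot: [-3.141, -0.001, 2.812]
ft_force: [-0.9, 0.8, 0.3]
opening: 1.0
grip_force: 0.0
```

Run:
```python
from h import *
p=read_camera("wrist"); save(p,"w5"); np.save("w5.npy",p,allow_pickle=True)
s=env.state();print(s["eef_pos"],s["tcp_rot"],s["t"])
```

```text
[533.37230798 292.40313925 403.90923382] [-3.14080700e+00 -7.29982370e-04  2.81065226e+00] 12.8667
```

View pics/w5.png

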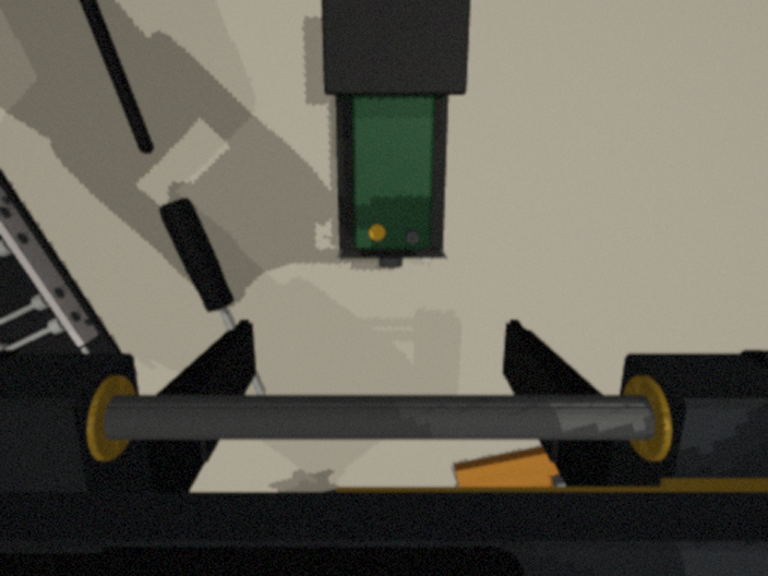

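View pics/t1.png

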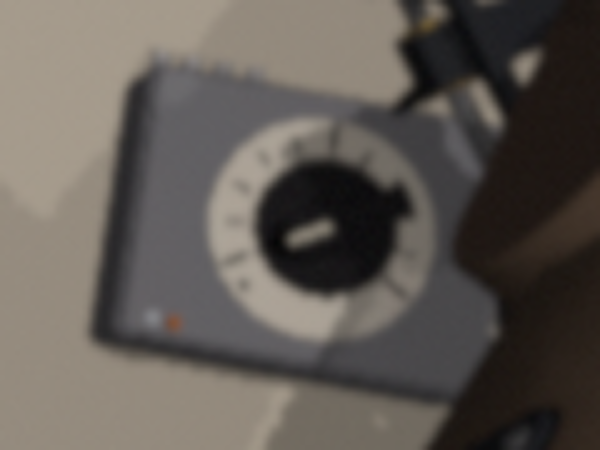

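The crop shows the pointer at (285,243) aimed at the 0 mark at (235,260). The wrist view shows the loco: cab front edge from (325,93) to (466,93), hood front from (355,249) to (432,249), and frame front at y=256.

Run:
```python
from h import *
p=np.load("w5.npy",allow_pickle=True).item()
u=np.array([np.cos(-.333),np.sin(-.333)])
for n,a,b,z,x in [("cab",(325,93),(466,93),113,-21),("hood",(355,249),(432,249),80,70),("frame",(339,255),(446,255),42,88)]:
    A,B=[at_z(p,np.array(q)/1.5,z) for q in(a,b)]
    m=((A+B)/2)[:2]; print(n,np.linalg.norm(A-B),np.arctan2(-(B-A)[0],(B-A)[1]),m,"grip",m-(x-25)*u)
q=read_camera("top")
for th in ["loco_hood"]:
    r=cut_out("loco",p) if 0 else search_frame(th,q); print(at_z(q,r[0]["at"],66))
```

```text
cab 74.6087037384097 -0.32969557530282073 [440.28666914 335.17193865] grip [483.75970324 320.13547277]
hood 49.66768751463614 -0.329419115945074 [526.6252188 306.3122148] grip [484.09725066 321.02180099]
frame 77.9059410424639 -0.32940752237542764 [538.47364926 302.75716618] grip [478.93449386 323.35058684]
[442.90453098 309.26573286  66.        ]
```

Request:
move_arm:
  commands:
    - [[-0.83, 0.48, 0], 0, 1]
    - [[-0.83, 0.48, 0], 0, 1]
    - [[0, 0, -0.4], 0, 1]
    - [[0, 0, -0.95], 0, 1]
    - [[0, 0, -0.95], 0, 1]
    - [[0, 0, -0.95], 0, 1]
    - [[0, 0, -0.95], 0, 1]
    - [[0, 0, -0.75], 0, 1]
    - [[0, 0, -0.4], 0, 1]
    - [[0, 0, -0.2], 0, 1]
    - [[0, 0, 0], 0, 1]
    - [[0, 0, 0], 0, 1]

```text
t: 13.97
eef_pos: [484.1, 320.5, 238.8]
tcp_rot: [3.141, 0.0, 2.809]
ft_force: [-0.1, -0.1, 0.3]
opening: 1.001
grip_force: 0.0
```

Request:
move_arm:
  commands:
    - [[0, 0, 0], 0, 0.3]
    - [[0, 0, 0], 0, -1]
    - [[0, 0, 0], 0, -1]
    - [[0, 0, 0], 0, -1]
    - [[0, 0, 0], 0, -1]
    - [[0, 0, 0], 0, -1]
    - [[0, 0, 0], 0, -1]

```text
t: 14.55
eef_pos: [483.7, 321.0, 238.4]
tcp_rot: [3.141, 0.0, 2.809]
ft_force: [0.2, -0.2, -0.4]
opening: 0.564
grip_force: 0.0
```

Request:
move_arm:
  commands:
    - [[0, 0, 0], 0, -1]
    - [[0, 0, 0], 0, -1]
    - [[0, 0, 0], 0, -1]
    - [[0, 0, 0], 0, -1]
    - [[0, 0, 0], 0, -1]

```text
t: 14.97
eef_pos: [483.8, 321.0, 238.3]
tcp_rot: [3.141, 0.0, 2.809]
ft_force: [0.2, -0.4, 0.5]
opening: 0.524
grip_force: 29.9
```

Request:
move_arm:
  commands:
    - [[0, 0, 0.1], 0, -1]
    - [[0, 0, 0.3], 0, -1]
    - [[0, 0, 0.4], 0, -1]
    - [[0, 0, 0.6], 0, -1]
    - [[0, 0, 0.6], 0, -1]
    - [[0, 0, 0.6], 0, -1]
    - [[0, 0, 0.6], 0, -1]
    - [[0, 0, 0.6], 0, -1]
    - [[0, 0, 0.2], 0, -1]
    - [[0, 0, 0], 0, -1]
    - [[0, 0, 0], 0, -1]

```text
t: 15.88
eef_pos: [483.5, 320.8, 357.7]
tcp_rot: [-3.141, -0.001, 2.809]
ft_force: [-0.5, -0.6, -8.9]
opening: 0.525
grip_force: 29.9
```

Run:
```python
from h import *
s=env.state();print(s["moment"],s["ft_force"],s["tcp_rot"],s["eef_pos"])
```

```text
[-0.09226811 -0.04453648 -0.01584862] [-0.4878111  -0.57588704 -8.87685628] [-3.14105868e+00 -5.92803074e-04  2.80932231e+00] [483.48251476 320.75949246 357.70570545]
```

The loco is lifted and weighs about 0.9 kg. I'll refine the stand pose from w3, adding its base and cheek corners, and check it with an overlay.

```bash
cat > m3.py <<'E'
from h import *
from scipy.optimize import least_squares
q=np.load("w3.npy",allow_pickle=True).item()
uv=np.array([(319,38),(333,70),(364,135),(377,163),(406,33),(435,99),(448,129),(393,250),(499,201),(473,150)])/1.5
M=np.array([(x,y,23) for y in(-27.25,) for x in(-46,-24,24,46)]+[(x,27.25,23) for x in(-24,24,46)]+[(115,-47,8),(115,47,8),(68,41,30)],float)
def mod(v,M=M):
    c,s=np.cos(v[2]),np.sin(v[2]); return np.c_[v[0]+c*M[:,0]-s*M[:,1],v[1]+s*M[:,0]+c*M[:,1],M[:,2]]
r=least_squares(lambda v:(proj(q,mod(v))-uv).ravel(),[465,-5,0.1],loss="soft_l1")
print("stand",r.x,np.round((proj(q,mod(r.x))-uv),1).tolist())
k=3.5; im=cv2.resize(q["image"][:171,180:360,::-1],None,fx=k,fy=k,interpolation=cv2.INTER_CUBIC)
def P(a): return [tuple(int(t) for t in (x-np.array([180,0])+.5)*k) for x in proj(q,mod(r.x,np.array(a,float)))]
for s in(-1,1):
    for x in(-46,-24,24,46):
        a=P([(x,s*22.5,22),(x,s*32,22)]); cv2.line(im,a[0],a[1],(0,0,255),1)
    a=P([(-68,s*43,30),(68,s*43,30)]); cv2.line(im,a[0],a[1],(0,255,0),1)
a=P([(-115,-47,8),(115,-47,8),(115,47,8),(-115,47,8)]); cv2.polylines(im,[np.array(a)],True,(255,255,0),1)
cv2.imwrite("pics/ov.png",im[:600])
E
python3 m3.py
```

```text
stand [ 4.67154337e+02 -2.74156890e+00  1.12488070e-01] [[0.3, 0.2], [0.7, -0.3], [0.0, -0.5], [0.1, -0.3], [-0.7, -0.2], [-1.3, 0.5], [-1.7, 0.0], [-0.6, 1.7], [1.5, 0.6], [2.5, -0.6]]
```

View pics/ov.png

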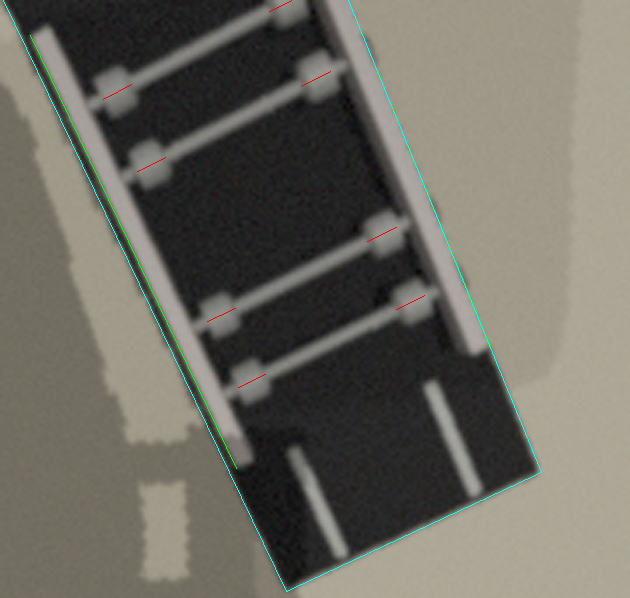

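The overlay sits closely on the base edges, cheeks and rollers, so the stand is at (467.2, -2.7) with yaw 0.1115. I'll carry the loco over it.

Request:
move_arm:
  commands:
    - [[0, -0.3, 0], 0.2, -1]
    - [[0, -0.6, 0], 0.334, -1]
    - [[0.1, -0.7, 0], 0.334, -1]
    - [[0.1, -0.7, 0], 0.334, -1]
    - [[0.08, -0.7, 0], 0.334, -1]
    - [[0, -0.7, 0], 0.334, -1]
    - [[0, -0.7, 0], 0.334, -1]
    - [[0, -0.7, 0], 0.334, -1]
    - [[0, -0.7, 0], 0.334, -1]
    - [[0, -0.7, 0], 0.334, -1]
    - [[0, -0.7, 0], 0.334, -1]
    - [[0, -0.7, 0], 0.334, -1]
    - [[0, -0.7, 0], 0.334, -1]
    - [[0, -0.7, 0], 0.334, -1]
    - [[0, -0.7, 0], 0.334, -1]
    - [[0, -0.5, 0], 0.334, -1]
    - [[0, -0.2, 0], 0.334, -1]
    - [[0, 0, 0], 0, -1]
    - [[0, 0, 0], 0, -1]
    - [[0, 0, 0], 0, -1]

```text
t: 17.55
eef_pos: [492.1, 0.3, 357.7]
tcp_rot: [3.141, -0.001, -3.031]
ft_force: [-1.2, -0.9, -7.8]
opening: 0.523
grip_force: 29.9
```

Run:
```python
from h import *
s=env.state();print(s["t"],s["moment"],s["ft_force"],s["tcp_rot"],s["eef_pos"])
a=read_camera("scene");b=read_camera("wrist"); 
u=proj(a,[467,0,150])[0].astype(int); c=a["image"][u[1]-75:u[1]+75,u[0]-90:u[0]+90,::-1]
c=cv2.resize(c,None,fx=4,fy=4,interpolation=cv2.INTER_CUBIC)
d=b["image"][:,:,::-1]
cv2.imwrite("pics/carry.png",np.hstack([cv2.resize(c,(400,333)),cv2.resize(d,(400,300))[:, :].copy() if 0 else cv2.copyMakeBorder(cv2.resize(d,(400,300)),0,33,0,0,cv2.BORDER_CONSTANT)]))
```

```text
17.55 [ 0.08811632 -0.07001986  0.01203146] [-1.21805251 -0.91897746 -7.84532988] [ 3.14107466e+00 -1.12358579e-03 -3.03097641e+00] [4.92078554e+02 3.26239106e-01 3.57670751e+02]
```

View pics/carry.png

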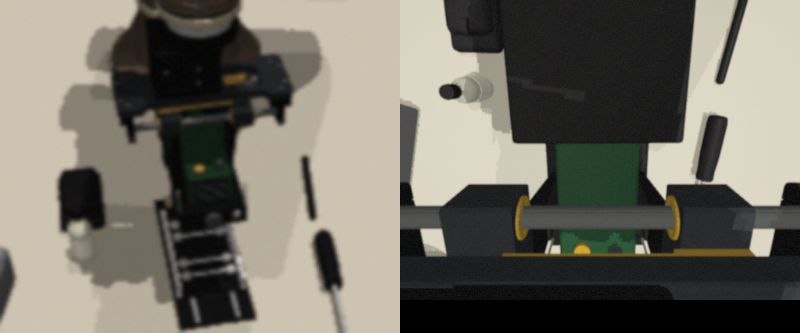

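The left half shows the loco held lengthways over the stand, with nothing touching it. The right half shows the cab front edge at y≈142, x 513 to 683 in the 400-wide view. I'll compare this with a level-loco projection.

Run:
```python
from h import *
p=read_camera("wrist")
v=(467.2,-2.7,.1115);c,s=np.cos(v[2]),np.sin(v[2])
for dz,pt in[(119.7,0),(119.7,.05),(119.7,-.05)]:
    P=[]
    for x,y,z in[(-21,-38,113),(-21,38,113),(-81,-38,113),(-81,38,113),(70,-25,80),(70,25,80)]:
        X,Z=x-25,z-66; x2=25+X*np.cos(pt)+Z*np.sin(pt); z2=66-X*np.sin(pt)+Z*np.cos(pt)
        P.append((v[0]+c*x2-s*y,v[1]+s*x2+c*y,z2+dz))
    print(pt,np.round(proj(p,P)*400/512+[400,0],1).tolist())
```

```text
0 [[507.6, 141.6], [682.2, 141.6], [492.5, -14.4], [696.5, -14.3], [557.6, 263.0], [633.6, 263.0]]
0.05 [[506.3, 148.3], [683.4, 148.3], [487.4, -11.6], [701.4, -11.6], [558.2, 261.4], [633.1, 261.3]]
-0.05 [[509.0, 135.3], [680.9, 135.3], [497.4, -16.0], [691.9, -15.9], [557.1, 264.5], [634.2, 264.5]]
```

Run:
```python
from h import *
p=read_camera("wrist"); g=p["image"].astype(float)
c,s=np.cos(.1115),np.sin(.1115)
W=lambda x,y,z:proj(p,[467.2+c*x-s*y,-2.7+s*x+c*y,z+119.7])[0]
sm=cv2.GaussianBlur(g,(3,5),1)
for nm,h,z,xs,ch in[("hood",25,80,(0,15,30,45,55),1),("cab",38,113,(-24,-35,-45,-55,-65),None)]:
    for x in xs:
        L,R=W(x,-h,z),W(x,h,z); r=int(round(L[1]))
        row=sm[r,:,1]-sm[r,:,0] if ch else sm[r].sum(1)
        d=np.abs(np.gradient(row)); out=[]
        for q in(L[0],R[0]):
            a=int(q)-12; w=d[a:a+25]; w=w*(w>.5*w.max()); k=np.argmax(w); sl=slice(max(0,k-2),k+3); out.append(a+(np.arange(25)[sl]*w[sl]).sum()/w[sl].sum()-q)
        print(nm,x,r,np.round(out,1),"mm/px",round(2*h/(R[0]-L[0]),3))
```

```text
hood 0 208 [3.5 0.9] mm/px 0.457
hood 15 238 [3.5 1. ] mm/px 0.469
hood 30 266 [-8.4  1.6] mm/px 0.482
hood 45 294 [3.4 0.9] mm/px 0.494
hood 55 311 [3.4 0.8] mm/px 0.502
cab -24 172 [5.8 0.9] mm/px 0.338
cab -35 140 [5.9 0.5] mm/px 0.329
cab -45 109 [6.  0.2] mm/px 0.321
cab -55 76 [6.1 0.2] mm/px 0.313
cab -65 41 [-6.   0.4] mm/px 0.304
```

Request:
move_arm:
  commands:
    - [[0, -0.033, -0.3], 0, -1]
    - [[0, 0, -0.6], 0, -1]
    - [[0, 0, -0.6], 0, -1]
    - [[0, 0, -0.6], 0, -1]
    - [[0, 0, -0.4], 0, -1]
    - [[0, 0, -0.2], 0, -1]
    - [[0, 0, -0.1], 0, -1]
    - [[0, 0, 0], 0, -1]
    - [[0, 0, 0], 0, -1]

```text
t: 18.5
eef_pos: [492.4, -1.1, 274.6]
tcp_rot: [-3.142, 0.001, -3.03]
ft_force: [0.6, -0.0, -8.7]
opening: 0.527
grip_force: 29.9
```

Request:
move_arm:
  commands:
    - [[0, 0, -0.1], 0, -1]
    - [[0, 0, -0.1], 0, -1]
    - [[0, 0, -0.1], 0, -1]
    - [[0, 0, 0], 0, -1]
    - [[0, 0, 0], 0, -1]

```text
t: 18.92
eef_pos: [492.1, -1.1, 265.2]
tcp_rot: [3.141, -0.0, -3.03]
ft_force: [0.9, 0.2, -8.0]
opening: 0.525
grip_force: 29.9
```

Request:
move_arm:
  commands:
    - [[0, 0, -0.06], 0, -1]
    - [[0, 0, -0.06], 0, -1]
    - [[0, 0, 0], 0, -1]
    - [[0, 0, 0], 0, -1]

```text
t: 19.25
eef_pos: [492.1, -1.1, 261.6]
tcp_rot: [3.141, -0.0, -3.03]
ft_force: [-0.1, 0.8, -8.7]
opening: 0.525
grip_force: 29.9
```

Request:
move_arm:
  commands:
    - [[0, 0, -0.03], 0, -1]
    - [[0, 0, 0], 0, -1]
    - [[0, 0, 0], 0, -1]

```text
t: 19.5
eef_pos: [492.0, -1.1, 260.8]
tcp_rot: [3.141, -0.0, -3.03]
ft_force: [-2.3, -1.1, -5.0]
opening: 0.525
grip_force: 29.9
```

Request:
move_arm:
  commands:
    - [[0, 0, -0.02], 0, -1]
    - [[0, 0, 0], 0, -1]
    - [[0, 0, 0], 0, -1]

```text
t: 19.75
eef_pos: [491.9, -1.1, 260.5]
tcp_rot: [3.141, -0.001, -3.03]
ft_force: [-3.9, -1.6, 2.7]
opening: 0.523
grip_force: 30.0
```

Request:
move_arm:
  commands:
    - [[0, 0, -0.02], 0, -1]
    - [[0, 0, 0], 0, -1]
    - [[0, 0, 0], 0, -1]

```text
t: 20.0
eef_pos: [491.8, -1.2, 260.2]
tcp_rot: [-3.142, -0.001, -3.03]
ft_force: [-6.5, -2.1, 8.3]
opening: 0.524
grip_force: 30.0
```

Request:
move_arm:
  commands:
    - [[-0.03, 0, 0], 0, -1]
    - [[0, 0, 0], 0, -1]
    - [[0, 0, 0], 0, -1]

```text
t: 20.25
eef_pos: [491.3, -1.2, 260.3]
tcp_rot: [-3.141, 0.001, -3.03]
ft_force: [-3.5, -1.2, 4.9]
opening: 0.523
grip_force: 30.0
```

Request:
move_arm:
  commands:
    - [[0, 0, 0], 0, 0.1]
    - [[0, 0, 0], 0, 0.2]
    - [[0, 0, 0], 0, 0.4]
    - [[0, 0, 0], 0, 0.6]
    - [[0, 0, 0], 0, 0.6]
    - [[0, 0, 0], 0, 0.6]
    - [[0, 0, 0], 0, 0.6]

```text
t: 20.83
eef_pos: [491.3, -1.1, 259.5]
tcp_rot: [3.142, 0.0, -3.03]
ft_force: [-0.7, -0.1, 0.6]
opening: 0.792
grip_force: 0.0
```

Request:
move_arm:
  commands:
    - [[0, 0, 0.2], 0, 0.6]
    - [[0, 0, 0.6], 0, 0.6]
    - [[0, 0, 0.9], 0, 0.6]
    - [[0, 0, 0.9], 0, 0.6]
    - [[0, 0, 0.9], 0, 0.6]
    - [[0, 0, 0.9], 0, 0.6]
    - [[0, 0, 0.4], 0, 0.6]
    - [[0.8, 0, 0], 0, 0.6]
    - [[0.8, 0, 0], 0, 0.6]
    - [[0, 0, 0], 0, 0.6]
    - [[0, 0, 0], 0, 0.6]

```text
t: 21.75
eef_pos: [539.5, -1.0, 403.5]
tcp_rot: [3.141, -0.0, -3.03]
ft_force: [-0.2, -1.0, 0.4]
opening: 0.799
grip_force: 0.0
```

Run:
```python
from h import *
p=read_camera("wrist"); np.save("w6.npy",p,allow_pickle=True); save(p,"w6"); a=read_camera("scene"); save(a,"s6")
print(env.state()["eef_pos"],env.state()["t"])
sm=cv2.GaussianBlur(p["image"].astype(float),(3,5),1)
c,s=np.cos(.1115),np.sin(.1115)
W=lambda x,y,z:proj(p,[467.2+c*x-s*y,-2.7+s*x+c*y,z+22])[0]
def edge(row,q):
    d=np.abs(np.gradient(row)); a=max(0,int(q)-9); w=d[a:a+19]; k=np.argmax(w); sl=slice(max(0,k-2),k+3); return a+(np.arange(19)[sl]*w[sl]).sum()/w[sl].sum()-q
for nm,h,z,xs,ch in[("hood",25,80,(-5,10,25,40,55),1),("cab",38,113,(-24,-35,-45,-55,-65),None)]:
    for x in xs:
        L,R=W(x,-h,z),W(x,h,z); r=int(round(L[1]))
        if not 0<=r<230: continue
        row=sm[r,:,1]-sm[r,:,0] if ch else sm[r].sum(1)
        print(nm,x,r,[round(edge(row,q),1) for q in(L[0],R[0])],"mm/px",round(2*h/(R[0]-L[0]),3))
for nm,x,z,ch in[("cabfront",-21,113,1),("hoodfront",70,80,1)]:
    q=W(x,5,z); col=(sm[:,int(q[0]),1]-sm[:,int(q[0]),0]); print(nm,q,edge(col,q[1]))
    q=W(x+1,5,z)[1]-q[1]; print("px/mm",q)
```

```text
[538.57322494  -1.00105903 403.44070252] 21.85
hood -5 94 [np.float64(-0.8), np.float64(-1.9)] mm/px 0.846
hood 10 112 [np.float64(-0.8), np.float64(-1.7)] mm/px 0.858
hood 25 130 [np.float64(-1.2), np.float64(-1.9)] mm/px 0.87
hood 40 147 [np.float64(-0.7), np.float64(-1.5)] mm/px 0.883
hood 55 163 [np.float64(-1.0), np.float64(-1.5)] mm/px 0.895
cab -24 66 [np.float64(-1.2), np.float64(-2.2)] mm/px 0.731
cab -35 50 [np.float64(-0.9), np.float64(-2.1)] mm/px 0.722
cab -45 35 [np.float64(-1.0), np.float64(-2.0)] mm/px 0.714
cab -55 19 [np.float64(-1.0), np.float64(-2.3)] mm/px 0.705
cab -65 4 [np.float64(-1.2), np.float64(-2.3)] mm/px 0.697
cabfront [267.13812287  70.40017803] -0.09782414036158116
px/mm 1.4425559278369775
hoodfront [264.29176831 179.66519674] -0.8916492811054582
px/mm 1.0677467033762582
```

The loco sits level, about 1 mm off centre (play is 2.5 mm), with its long axis along the stand. Next is the knob.

Request:
move_arm:
  commands:
    - [[-0.19, -0.5, 0], -0.99, 0.6]
    - [[0, -0.9, 0], -0.99, 0.6]
    - [[0, -0.9, 0], -0.99, 0.6]
    - [[0, -0.9, 0], -0.99, 0.6]
    - [[0, -0.9, 0], -0.99, 0.6]
    - [[0, -0.9, 0], -0.99, 0.6]
    - [[0, -0.9, 0], -0.99, 0.6]
    - [[0, -0.9, 0], -0.99, 0.3]
    - [[0, -0.9, 0], -0.99, 0.3]
    - [[0, -0.9, 0], -0.99, 0]
    - [[0, -0.9, 0], -0.99, 0]
    - [[0, -0.9, 0], -0.99, 0]
    - [[0, -0.6, 0], -0.99, 0]
    - [[0, 0, 0], -0.99, 0]
    - [[0, 0, 0], -0.99, 0]
    - [[0, 0, 0], -0.99, 0]
    - [[0, 0, 0], -0.99, 0]
    - [[0, 0, 0], 0, 0]
    - [[0, 0, 0], 0, 0]

```text
t: 23.43
eef_pos: [533.1, -330.8, 403.7]
tcp_rot: [-3.141, -0.0, 1.909]
ft_force: [0.0, 0.0, -0.5]
opening: 0.495
grip_force: 0.0
```

Request:
move_arm:
  commands:
    - [[0, -0.017, -0.4], 0, 0]
    - [[0, 0, -0.9], 0, 0]
    - [[0, 0, -0.9], 0, 0]
    - [[0, 0, -0.9], 0, 0]
    - [[0, 0, -0.8], 0, 0]
    - [[0, 0, -0.4], 0, 0]
    - [[0, 0, -0.25], 0, 0]
    - [[0, 0, 0], 0, 0]
    - [[0, 0, 0], 0, -1]
    - [[0, 0, 0], 0, -1]
    - [[0, 0, 0], 0, -1]
    - [[0, 0, 0], 0, -1]
    - [[0, 0, 0], 0, -1]
    - [[0, 0, 0], 0, -1]

```text
t: 24.6
eef_pos: [533.1, -331.9, 267.7]
tcp_rot: [-3.14, 0.0, 1.907]
ft_force: [-2.8, -0.6, 2.9]
opening: 0.165
grip_force: 30.0
```

Run:
```python
from h import *
s=env.state();print(s["moment"],s["ft_force"],s["tcp_rot"],s["eef_pos"],s["opening"])
```

```text
[ 0.01830967  0.46006651 -0.02479885] [-2.81826275 -0.60400793  2.91948555] [-3.14027571e+00  3.13282685e-04  1.90722252e+00] [ 533.06891039 -331.88664381  267.7144317 ] 0.1654878319745606
```

Request:
move_arm:
  commands:
    - [[0, 0, 0], -1, -1]
    - [[0, 0, 0], -1, -1]
    - [[0, 0, 0], -1, -1]
    - [[0, 0, 0], -1, -1]
    - [[0, 0, 0], -1, -1]
    - [[0, 0, 0], -1, -1]
    - [[0, 0, 0], -1, -1]
    - [[0, 0, 0], -1, -1]
    - [[0, 0, 0], -1, -1]
    - [[0, 0, 0], -1, -1]
    - [[0, 0, 0], -1, -1]
    - [[0, 0, 0], -1, -1]
    - [[0, 0, 0], -1, -1]
    - [[0, 0, 0], -1, -1]
    - [[0, 0, 0], -1, -1]
    - [[0, 0, 0], -0.5, -1]
    - [[0, 0, 0], -0.21, -1]
    - [[0, 0, 0], 0, -1]
    - [[0, 0, 0], 0, -1]

```text
t: 26.18
eef_pos: [533.4, -332.0, 267.7]
tcp_rot: [3.141, 0.001, 0.651]
ft_force: [-5.3, -3.2, 5.4]
opening: 0.167
grip_force: 30.0
```

Request:
move_arm:
  commands:
    - [[0, 0, 0], 0, -0.5]
    - [[0, 0, 0], 0, 0]
    - [[0, 0, 0], 0, 0]
    - [[0, 0, 0], 0, 0]
    - [[0, 0, 0.5], 0, 0]
    - [[0, 0, 0.9], 0, 0]
    - [[0, 0, 0.9], 0, 0]
    - [[0, 0, 0.9], 0, 0]
    - [[0, 0, 0.9], 0, 0]
    - [[0, 0, 0.5], 0, 0]
    - [[-0.6, -0.9, 0], 0, 0]
    - [[-0.6, -0.9, 0], 0, 0]
    - [[-0.6, -0.9, 0], 0, 0]
    - [[-0.6, -0.6, 0], 0, 0]
    - [[0, 0, 0], 0, 0]
    - [[0, 0, 0], 0, 0]

```text
t: 27.52
eef_pos: [460.9, -431.3, 404.9]
tcp_rot: [-3.141, -0.0, 0.648]
ft_force: [-1.0, -0.3, -1.1]
opening: 0.5
grip_force: 0.0
```

Run:
```python
from h import *
p=read_camera("wrist"); np.save("w7.npy",p,allow_pickle=True); a=read_camera("scene"); t=read_camera("top")
print(env.state()["tcp_rot"],env.state()["t"])
def crop(p,X,hw,hh,f):
    u=proj(p,X)[0].astype(int); y0,x0=max(0,u[1]-hh),max(0,u[0]-hw); print(x0,y0)
    return cv2.resize(p["image"][y0:y0+2*hh,x0:x0+2*hw,::-1],(400,300),interpolation=cv2.INTER_CUBIC)
A=crop(p,[533,-332,80],60,45,1);B=crop(t,[533,-332,63],60,45,1);C=crop(a,[467,-3,60],80,60,1);D=cv2.resize(t["image"][:,:,::-1],(400,300))
cv2.imwrite("pics/final.png",np.vstack([np.hstack([A,B]),np.hstack([C,D])]))
```

```text
[-3.14154358e+00 -2.01620140e-04  6.50710189e-01] 27.6667
152 2
359 161
167 107
```

View pics/final.png

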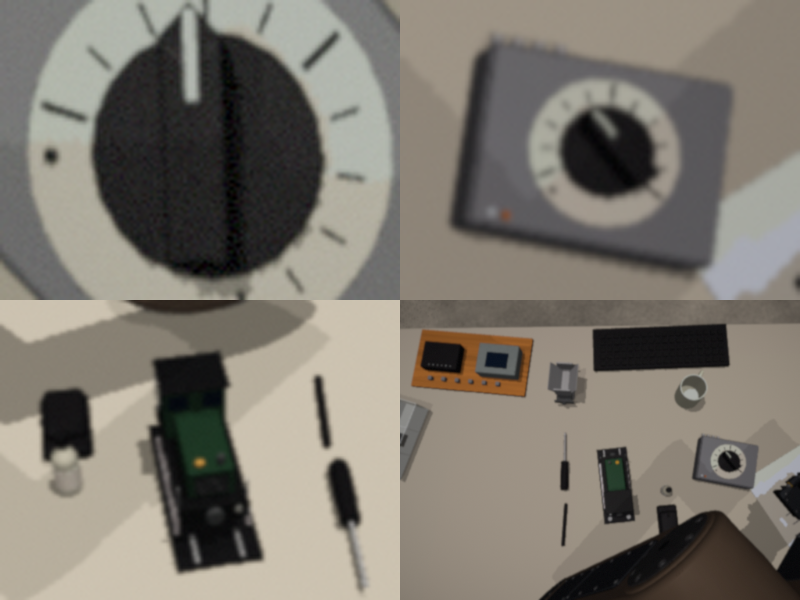

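Run:
```python
from h import *
from scipy.optimize import least_squares
p=np.load("w7.npy",allow_pickle=True).item()
f=lambda u:np.array(u)*.3+[152,2]
d={0:(63,111),10:(98,58),20:(147,18),40:(265,17),50:(321,50),60:(344,112),70:(350,177),80:(333,236),90:(294,281)}
k=np.array(list(d)); uv=np.array([f(v) for v in d.values()])
def mod(v):
    a=v[2]+np.radians(120-2.4*k); return np.c_[v[0]+40*np.cos(a),v[1]+40*np.sin(a),np.full(len(k),63)]
r=least_squares(lambda v:(proj(p,mod(v))-uv).ravel(),[533,-332,-.188]); print(r.x,abs(r.fun).max())
a,b=at_z(p,f((188,8)),100),at_z(p,f((192,102)),100)
for nm,ang in[("line",np.arctan2(*(a-b)[1::-1])),("tip",np.arctan2(a[1]-r.x[1],a[0]-r.x[0]))]: print(nm,ang,"reading",(r.x[2]+np.radians(120)-ang)/.0419)
```

```text
[ 5.33300062e+02 -3.31873828e+02 -1.89332209e-01] 2.276727344248343
line 0.6589595588768229 reading 29.739936380195257
tip 0.6454946646698676 reading 30.061294237163164
```

The pointer reads 30. The loco is in place on the stand and nothing else has moved, so I'll hand in.

```bash
python3 -c "
from cell import env
print(env.job_done())"
```

```text
the job is handed in; nothing more can be done
None
```

The job is done and handed in at about 28 s: I turned the throttle back to its 0 stop, set the locomotive on the rollers and let go of it, then opened the throttle to 30 (the final picture reads 29.7 to 30.1), and nothing else on the desk appears to have moved.

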